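Feed a handle grip up the gutter and shut the keeper

TASK

With a fingertip, roll the turned wooden handle grip that lies at the low end of the sloped gutter up and over the crest, until it settles in the cradle against the end stop and no longer rolls back. Then push the steel keeper bar by its peg across the gutter behind the grip, as far as it will swing. Only push: never lift the grip off the gutter, and do not disturb the other things on the bench.

Things in the scene. Friction and masses are not known exactly. Their poses are not given: they have to be found in the camera images.
- gutter: Fixed plywood gutter on a base board 300 x 138 x 12 mm. Origin: on the bench under it; z up, x level, pointing uphill towards the end stop, y across (left when looking uphill). In this frame the floor climbs from x = -131, z = 23 mm to the crest at x = 60, z = 62 mm. A wooden end stop across the top end has its upright face at x = 109 mm and its top at z = 107 mm.
- ramp: The sloped floor (0.20 rad, fixed). Origin: on its upper surface at the crest, mid width; x uphill along it, y across, z square to it. Inside width 98 mm; walls 10 mm thick, 15 mm above the floor. A rail 10 mm high, 12 mm thick crosses it with its uphill face at x = -170 mm; the floor ends at -195. The grip's axis is at z = 22 while rolling; over 32 mm counts as lifted.
- roller: Turned wooden handle grip, a cylinder 44 mm in diameter, 90 mm long, about 110 g, lying across the gutter. Origin: its centre; y along its axis (x and z turn as it rolls). It starts against the rail at the low end and rolls back there if let go on the slope; once over the crest it rolls into the cradle by itself.
- home (a point): Where the grip's centre is when it lies home, in mid width (gutter frame x = 87.2, y = 0, z = 77.1 mm; it may lie up to 4 mm to either side). Beyond the crest the floor falls at 0.28 rad, a short cradle ending at the end stop, so the grip rests against the stop. Cradle walls' tops: 76 mm above the bench.
- keeper (a joint): Angle (rad) of the steel keeper bar about its upright pivot, growing counter-clockwise seen from above. 0: open, pointing downhill and 0.35 rad outwards; 0.35: downhill, parallel to the gutter; 1.92 (its stop): square across the gutter, 8 mm clear of a grip lying home. It starts between 0 and 0.35, stays where it is left and takes about 1 N at the peg.
- keeper_pivot (a point): Pivot of the keeper bar, on a wooden block beside the gutter's y+ wall (gutter frame x = 50, y = 65 mm), at the bar's mid height, 87 mm above the bench. The bar is 14 mm wide and 14 mm high (80 to 94 mm above the bench) and reaches 95 mm from the pivot.
- keeper_peg (a point): Upright steel peg on the keeper bar, 12 mm in diameter, 80 mm from the pivot, standing from the bar's top (94 mm) to 125 mm above the bench. This point is on its axis, 110 mm above the bench.
- spare: Bystander: a second handle grip of the same size, standing on end beside the gutter on its y- side. Origin: centre of its foot.
- plug_a: Bystander: wooden plug, 24 mm diameter, 14 mm high, beside the low end of the gutter on its y+ side. Origin: centre of its underside.
- plug_b: Bystander: wooden plug of the same size, beyond the end stop. Origin: centre of its underside.
- pan: Bystander: round black pan of plugs, 124 mm across, 50 mm high. Origin: centre of its underside.
- mallet: Bystander: lying mallet with a white head 72 mm in diameter and 100 mm long; its wooden handle reaches 280 mm along its own -x. Origin: on the bench under the head's middle.
- paddle: Bystander: flat wooden handle blank, 120 x 34 x 18 mm, x along its length. Origin: centre of its underside.
- driver: Bystander: screwdriver lying along its x axis. Origin: on the bench under it.

How it is judged:
By the outcome, as a careful person would: the job done as asked, in the order asked, and still so for the second after the job is handed in, with the robot touching nothing.
It also fails if it takes over 54 s, if anything falls off the work surface, if the arm or the gripper's body presses on something with over 40 N, if the wrist force passes 120 N, or if a joint passes its speed limit or range.

ROBOT

A 7-joint arm with a two-finger parallel gripper is mounted at the origin on the work surface. World frame = base frame: x ahead of the robot, y to its left, z up, the work surface at z = 0. Lengths are in m, angles in rad, forces in N, time in s.
With the tool pointing down it reaches from about 0.425 to 0.925 m from the base axis. Payload 6.8 kg.
Tool frame: the origin (TCP) lies at the very end of the fingers, on their centre line; the grasp point (between the pads) lies 19 mm behind it; z points along the fingers, y is the line along which they close (so a half turn about z gives the same grasp; the last joint's range is limited). The gripper opens to 85 mm and grips with 20 to 120 N. Pads are 22 mm wide; open, the fingers measure 114 mm over their backs; the gripper's body (76 mm by 85 mm) begins 54 mm behind the grasp point. The pads swing forward as they close: fully open they stand 13 mm farther back than shut.
Start: joints at [1.173, 0.477, 0.022, 1.555, -0.011, 1.109, -0.083], TCP at [0.193, -0.647, 0.2] pointing down, gripper open.
Joint ranges: [-2.96, 2.96], [-0.34, 2.1], [-1.41, 1.46], [0.24, 2.44], [-1.37, 4.51], [0.17, 1.92], [-2.96, 2.96]. Speed limits (rad/s): [2.39, 2.39, 3.14, 3.14, 3.14, 3.14, 3.14].

INTERFACE

Orientations are given as a unit quaternion [w, x, y, z].
In Python, from station import get_obs, read_camera, hand_in gives the robot as it stands.
- The arm moves only by the tool arm_command, never from a script. Its argument "commands" is one flat list of numbers, 7 for each row, row after row: the shift along the tool's x, y, z in m, then the turn, a rotation vector about the tool's x, y, z in degrees, then the opening, from 0 (shut) to 1 (fully open). In form: [tx, ty, tz, rx, ry, rz, fingers, tx, ty, tz, rx, ry, rz, fingers, ...]. A call has 1 to 8 rows; each row is the pose to reach, as a shift and turn from the pose commanded when the call began, along the tool's axes at that moment; what a row does not reach only later rows make up. A row lasts 1/10 s, in which the tool goes at most 50 mm and 8.59 degrees, less where a joint would pass 70% of its speed; a pose out of reach is approached as far as the arm can. A call with a gripper value outside its range is refused whole. The fingers move at their own pace and stop on an object; "force" is the grip in N (left out, the last holds). Time passes only in rows, so rows that repeat a pose let the fingers close. It gives the time, the measured TCP pose, the force, the opening and the grip force at its end, in the units of the state.
- get_obs(): the state, without advancing time (a new reading comes with each control period).
- read_camera(name): name is "side" or "top"; returns a dict with "img" (480x640x3 uint8, red, green, blue), "camera_matrix" (3x3 intrinsics, pixels), "pose" (4x4, takes a point from camera to world coordinates). Camera axes: x right, y down, z forward; pixel columns grow to the right and rows downward; lengths in m; the calibration is good to about 2 mm. A picture is of the moment at which its call begins. There is no depth.
- hand_in(): hands the job in; it is judged then, once.
The state is a dict: "t": time; "q": joint angles; "joint_vel": joint speeds; "joint_torque": joint torques, N m; "eef_pos": TCP position; "tool_rot": TCP orientation; "contact_force": force on the tool from outside, world axes, zero at the start; "torque": the same for the moment, N m; "gripper_width": opening from 0.0 (shut) to 1.0 (fully open); "grasp_force": force on a finger pad.
Only numpy, scipy, OpenCV 4.12 (cv2) and the standard library are available. Lean on these libraries where they do the work, as an engineer would, in place of code of your own. Each camera call takes 0.05 s, during which the arm holds its last target. There are 200 camera calls.

## Working session

There is one attempt and no reset: what is moved stays moved. The work goes in short steps, Python scripts to look and compute and a tool call to move; the robot and the scene stay as the last step left them, time stands still between calls to the robot, and variables do not carry over. Pictures are saved under pics/ and viewed, at most 10 in all, crops included, and the job is handed in when it is done.

Besides the shell and the picture viewer there is one more tool, called after "Call:" by a JSON object that holds its "name" and its "arguments". arm_command: Moves the arm, as the interface text tells. Its arguments: {"type":"object","properties":{"commands":{"type":"array","items":{"type":"number"}},"force":{"type":"number"}},"required":["commands"]}

```bash
mkdir -p pics; ls
python3 - <<'E'
from station import *
import cv2,numpy as np
for n in("side","top"):
    d=read_camera(n);cv2.imwrite(f"pics/{n}0.png",d["img"][:,:,::-1]);print(n,d["camera_matrix"].tolist(),np.round(d["pose"],4).tolist())
print(get_obs())
E
```

```text
pics
side [[567.0634638472163, 0.0, 314.2317642568492], [0.0, 567.0634638472163, 240.32773438857106], [0.0, 0.0, 1.0]] [[-0.9181, -0.2795, 0.2812, 0.2096], [-0.3962, 0.6693, -0.6285, 0.7267], [-0.0126, -0.6884, -0.7252, 0.9088], [0.0, 0.0, 0.0, 1.0]]
top [[561.5923567436512, 0.0, 318.77232226892585], [0.0, 561.5923567436512, 229.2980691914419], [0.0, 0.0, 1.0]] [[-0.0155, -0.9805, 0.1957, 0.3159], [-0.9999, 0.0152, -0.0028, 0.0158], [-0.0002, -0.1958, -0.9807, 1.2305], [0.0, 0.0, 0.0, 1.0]]
{'t': 0.1, 'q': array([ 1.17289224,  0.47773237,  0.02233346,  1.55632241, -0.01153905,
        1.10927856, -0.08310236]), 'joint_vel': array([ 0.00058247, -0.00185316,  0.00022866, -0.00108948,  0.00029244,
       -0.00048117, -0.00099118]), 'joint_torque': array([ 4.15664646e-03, -5.97764575e+01,  1.61378201e+00, -2.81954867e+01,
        1.28867256e-02,  5.04712109e-03,  2.10571937e-05]), 'eef_pos': array([ 0.1927347 , -0.64630902,  0.1986255 ]), 'tool_rot': array([-7.91727470e-04,  9.89519102e-01,  1.44399775e-01, -1.54994292e-04]), 'contact_force': array([0.02706185, 0.54001182, 0.09751486]), 'torque': array([-0.03292448,  0.03203851, -0.00813343]), 'grasp_force': 0.0, 'gripper_width': 0.9978215362770849}
```

View pics/top0.png

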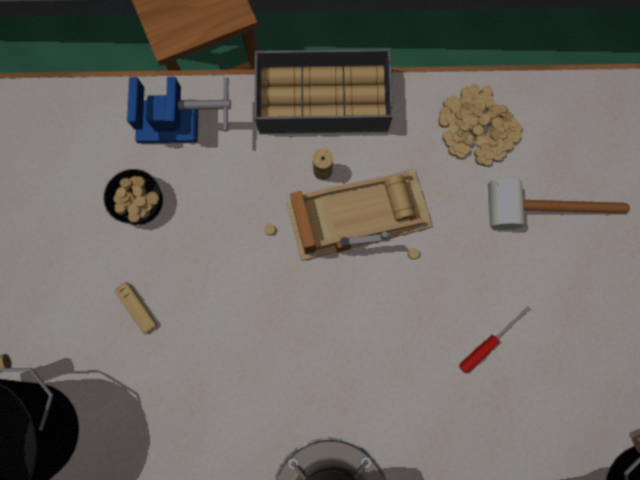

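View pics/side0.png

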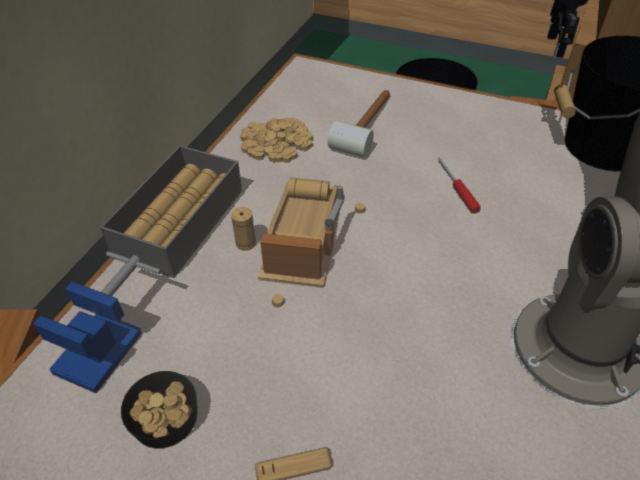

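The top view shows the gutter at about (360,215), with its end stop at left (303,222), the grip at (400,198), the keeper at (365,240), the spare at (322,163), plug_a at (414,254) and plug_b at (270,230). I'll enlarge the crops to get accurate corners.

Run:
```python
import cv2
a=cv2.imread("pics/top0.png")[135:275,255:445];b=cv2.imread("pics/side0.png")[165:305,225:385]
cv2.imwrite("pics/topc.png",cv2.resize(a,None,fx=4,fy=4,interpolation=cv2.INTER_CUBIC))
cv2.imwrite("pics/sidec.png",cv2.resize(b,None,fx=4,fy=4,interpolation=cv2.INTER_CUBIC))
```

```text
(no output)
```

View pics/topc.png

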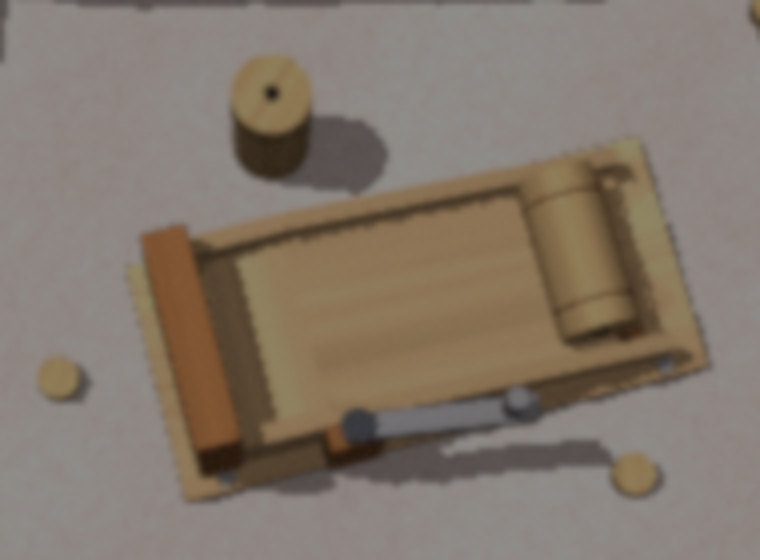

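View pics/sidec.png

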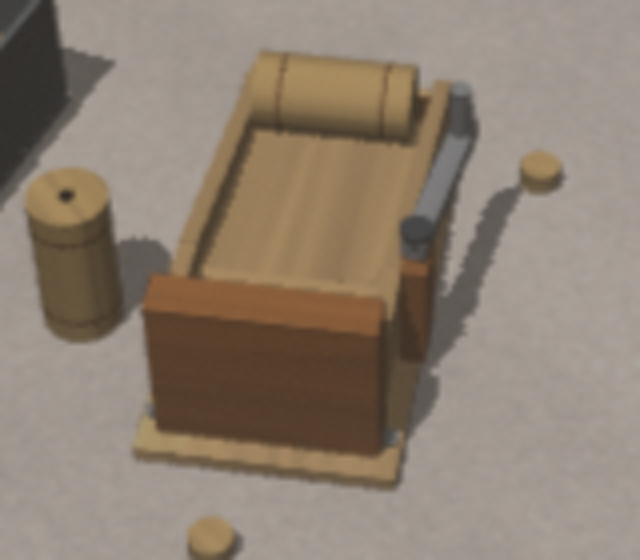

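```bash
cat > h.py <<'E'
import numpy as np,cv2
from station import *
def proj(d,p):
    T=np.linalg.inv(d["pose"]);c=np.atleast_2d(p)@T[:3,:3].T+T[:3,3]
    u=c@d["camera_matrix"].T;return u[:,:2]/u[:,2:]
def ray(d,uv,z):
    v=d["pose"][:3,:3]@np.linalg.solve(d["camera_matrix"],[*uv,1]);o=d["pose"][:3,3]
    return o+v*(z-o[2])/v[2]
def W(g,p):
    p=np.atleast_2d(p)/1000.;c,s=np.cos(g[2]),np.sin(g[2])
    return np.c_[g[0]+c*p[:,0]-s*p[:,1],g[1]+s*p[:,0]+c*p[:,1],p[:,2]]
E
cat > fit.py <<'E'
from h import *
from scipy.optimize import least_squares
D={n:read_camera(n) for n in("top","side")}
off={"top":(255,135),"side":(225,165)}
P=[("top",150,-69,12,130,266),("top",-150,-69,12,638,140),("top",-150,69,12,709,362),("top",150,69,12,186,495),
("top",50,65,96,360,425),("side",50,65,96,416,230),("side",150,-69,0,137,460),("side",150,69,0,396,488)]
def px(n,u,v): return np.array([u,v])/4-.375+off[n]
def res(q):
    r=[]
    for n,x,y,z,u,v in P:
        r.append(proj(D[n],W(q,[x+(q[3] if abs(x)==150 else 0),y,z]))[0]-px(n,u,v))
    return np.array(r)
s=least_squares(lambda q:res(q).ravel(),[.6,0,1.6,0],loss="soft_l1",x_scale=[.01,.01,.1,10]);g=s.x
print(g,"\n",res(g).round(2))
pv=W(g,[50,65,0])[0]
for n,u,v in(("top",521,398),("side",461,90)):
    p=ray(D[n],px(n,u,v),.125);e=p-pv;print("peg",p,np.hypot(*e[:2]),"keeper",(np.arctan2(e[1],e[0])-g[2]-np.pi+.35+9.4248)%(2*np.pi)-3.1416)
for n,p,u,v in(("top",[109,-45,107],187,228),("top",[109,45,107],240,440)):
    print(proj(D[n],W(g,p))[0],px(n,u,v))
E
python3 fit.py
```

```text
[ 0.59294114 -0.07162097  1.81221391 -5.60969076] 
 [[-1.39 -0.43]
 [ 0.28 -1.65]
 [ 0.37  0.65]
 [-0.07  1.51]
 [-0.76 -0.27]
 [ 0.53 -0.85]
 [-0.47 -0.85]
 [ 0.36  0.2 ]]
peg [ 0.52461166 -0.11971969  0.125     ] 0.08138808544806884 keeper 0.19149890183435359
peg [ 0.52478112 -0.11398191  0.125     ] 0.07568678509613713 keeper 0.2000077895360035
[302.52550844 196.07720575] [301.375 191.625]
[313.52593975 237.54571386] [314.625 244.625]
```

```bash
cat >> h.py <<'E'
from scipy.spatial.transform import Rotation as R
G=np.array([.59294,-.07162,1.8122])
def state():
    o=get_obs();q=o["tool_rot"];return o,R.from_quat([q[1],q[2],q[3],q[0]])
def want(pts,yaw=0):
    """gutter-frame TCP points (mm), tool x along gutter x + yaw, tool down -> tool-frame shift and turn"""
    o,r=state();p=o["eef_pos"]
    c,s=np.cos(G[2]+yaw),np.sin(G[2]+yaw)
    rt=R.from_matrix(np.array([[c,s,0],[s,-c,0],[0,0,-1]]))
    print("t",o["t"],"tcp",p.round(4),"F",o["contact_force"].round(2),"w",round(o["gripper_width"],2),"gut",W2G(p).round(1))
    for a in pts: print(a,r.inv().apply(W(G,a)[0]-p).round(4),(r.inv()*rt).as_rotvec(degrees=True).round(2))
def W2G(p):
    c,s=np.cos(G[2]),np.sin(G[2]);d=(p-[G[0],G[1],0])*1000
    return np.array([c*d[0]+s*d[1],-s*d[0]+c*d[1],d[2]])
E
python3 -c "
from h import *
want([[-142,0,150],[-142,0,43.5]])"
```

```text
t 0.2 tcp [ 0.1928 -0.6465  0.1989] F [ 0.2  -0.35 -0.17] w 1.0 gut [-462.5  526.   198.9]
[-142, 0, 150] [ 0.5409 -0.2947  0.0492] [-5.000e-02 -4.000e-02 -8.723e+01]
[-142, 0, 43.5] [ 0.5409 -0.2946  0.1557] [-5.000e-02 -4.000e-02 -8.723e+01]
```

Call:
{"name": "arm_command", "arguments": {"commands": [0.541,-0.295,0.0,0,0,-87.2,0.4,0.541,-0.295,0.0,0,0,-87.2,0.4,0.541,-0.295,0.0,0,0,-87.2,0.4,0.541,-0.295,0.0,0,0,-87.2,0.4,0.541,-0.295,0.0,0,0,-87.2,0.4,0.541,-0.295,0.0,0,0,-87.2,0.4,0.541,-0.295,0.0,0,0,-87.2,0.4,0.541,-0.295,0.0,0,0,-87.2,0.4]}}

```text
t: 1.0
eef_pos: [0.4758, -0.3615, 0.1996]
tool_rot: [0.0, 0.733, 0.68, -0.0]
contact_force: [-0.0, 0.1, -0.7]
gripper_width: 0.405
grasp_force: 0.0
```

```bash
python3 -c "
from h import *
want([[-142,0,140]])"
```

```text
t 1.0 tcp [ 0.4758 -0.3615  0.1996] F [-0.05  0.05 -0.65] w 0.41 gut [-253.4  183.1  199.6]
[-142, 0, 140] [0.1629 0.1393 0.0596] [  0.     0.02 -18.13]
```

Call:
{"name": "arm_command", "arguments": {"commands": [0.145,0.125,0.0,0,0,-17,0.4,0.145,0.125,0.0,0,0,-17,0.4,0.145,0.125,0.0,0,0,-17,0.4,0.145,0.125,0.0,0,0,-17,0.4,0.145,0.125,0.0,0,0,-17,0.4,0.145,0.125,0.0,0,0,-17,0.4,0.145,0.125,0.0,0,0,-17,0.4]}}

```text
t: 1.7
eef_pos: [0.61, -0.2302, 0.1991]
tool_rot: [-0.0, 0.628, 0.779, -0.001]
contact_force: [0.8, -1.0, -0.4]
gripper_width: 0.399
grasp_force: 0.0
```

```bash
python3 -c "
from h import *
want([[-142,0,130],[-142,0,44]])"
```

```text
t 1.7 tcp [ 0.61   -0.2302  0.1991] F [ 0.75 -1.04 -0.44] w 0.4 gut [-158.1   21.3  199.1]
[-142, 0, 130] [0.0167 0.0209 0.0691] [-0.08  0.04 -1.58]
[-142, 0, 44] [0.0167 0.0211 0.1551] [-0.08  0.04 -1.58]
```

Align, then come down to just above the low end and look.

Call:
{"name": "arm_command", "arguments": {"commands": [0.0167,0.021,0.04,0,0,-1.6,0.4,0.0167,0.021,0.07,0,0,-1.6,0.4,0.0167,0.021,0.1,0,0,-1.6,0.4,0.0167,0.021,0.1,0,0,-1.6,0.4,0.0167,0.021,0.1,0,0,-1.6,0.4]}}

```text
t: 2.2
eef_pos: [0.6273, -0.2094, 0.0999]
tool_rot: [-0.0, 0.617, 0.787, -0.0]
contact_force: [0.6, -0.5, 0.1]
gripper_width: 0.397
grasp_force: 0.0
```

```bash
python3 -c "
from h import *
want([[-142,0,44]])
A=[cv2.resize(read_camera(n)['img'][y:y+140,x:x+160,::-1],None,fx=2.5,fy=2.5,interpolation=cv2.INTER_CUBIC) for n,x,y in(('top',285,135),('side',225,125))]
cv2.imwrite('pics/a.png',np.hstack(A))"
```

```text
t 2.2 tcp [ 0.6273 -0.2094  0.0999] F [ 0.64 -0.47  0.1 ] w 0.4 gut [-142.    -0.4   99.9]
[-142, 0, 44] [ 0.     -0.0004  0.0559] [-0.05  0.01 -0.  ]
```

View pics/a.png

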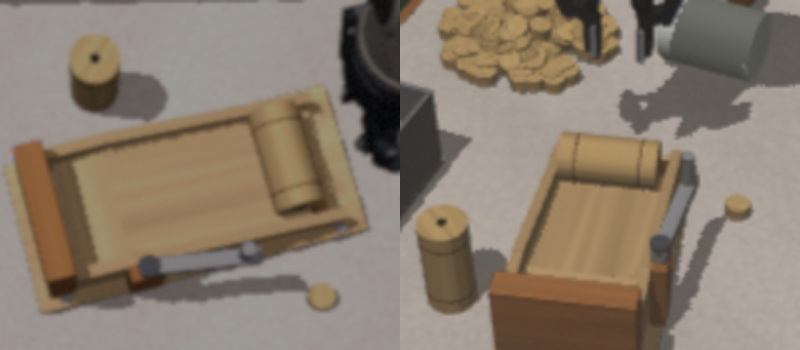

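The fingers hang about 50 mm behind the grip's low side, at side crop (593,45) and (642,55), and the scene is unchanged. I'll check the alignment by projecting the fitted points.

```bash
python3 -c "
from h import *
t,s=read_camera('top'),read_camera('side')
for p in([-92.9,-45,75.4],[-92.9,45,75.4],[-142,-17,102],[-142,17,102]):
  print(p,((proj(t,W(G,p))[0]-[285,135]+.3)*2.5).round(),((proj(s,W(G,p))[0]-[225,125]+.3)*2.5+[400,0]).round())"
```

```text
[-92.9, -45, 75.4] [274. 105.] [564. 135.]
[-92.9, 45, 75.4] [304. 204.] [662. 145.]
[-142, -17, 102] [344. 112.] [603.  81.]
[-142, 17, 102] [356. 151.] [640.  85.]
```

Call:
{"name": "arm_command", "arguments": {"commands": [0,0,0.025,0,0,0,0.4,0,0,0.05,0,0,0,0.4,0,0,0.05,0,0,0,0.4]}}

```text
t: 2.7
eef_pos: [0.626, -0.2077, 0.0475]
tool_rot: [-0.002, 0.616, 0.788, -0.001]
contact_force: [-0.9, -0.4, 0.1]
gripper_width: 0.402
grasp_force: 0.0
```

```bash
python3 -c "
from h import *
want([[-142,0,44]])
t,s=read_camera('top'),read_camera('side')
for p in([-142,-17,50],[-142,17,50]):
  print(((proj(t,W(G,p))[0]-[380,135]+.4)*4).round(),((proj(s,W(G,p))[0]-[260,125]+.4)*4+[400,0]).round())
A=[cv2.resize(d['img'][y:y+100,x:x+100,::-1],None,fx=4,fy=4,interpolation=cv2.INTER_CUBIC) for d,x,y in((t,380,135),(s,260,125))]
cv2.imwrite('pics/b.png',np.hstack(A))"
```

```text
t 2.7 tcp [ 0.626  -0.2077  0.0475] F [-0.87 -0.38  0.09] w 0.4 gut [-140.     0.5   47.5]
[-142, 0, 44] [-0.002   0.0005  0.0035] [-0.22 -0.1   0.12]
[154. 207.] [588. 200.]
[172. 266.] [645. 206.]
```

View pics/b.png

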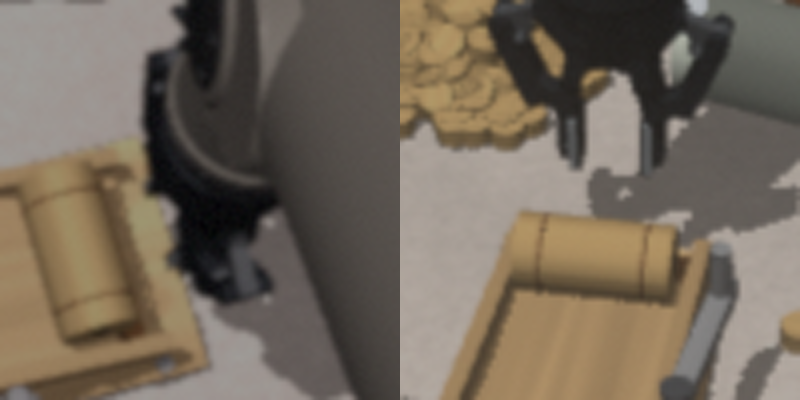

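```bash
python3 -c "
from h import *
s=read_camera('side')
for uv in((575,165),(648,175)):
  p=(np.array(uv)-[400,0])/4-.4+[260,125]
  for z in(.045,.055,.06,.065,.07): print(uv,z,W2G(ray(s,p,z)).round(1))"
```

```text
(575, 165) 0.045 [-179.2  -31.4   45. ]
(575, 165) 0.055 [-167.1  -29.    55. ]
(575, 165) 0.06 [-161.   -27.7   60. ]
(575, 165) 0.065 [-155.   -26.5   65. ]
(575, 165) 0.07 [-148.9  -25.3   70. ]
(648, 175) 0.045 [-176.5   13.4   45. ]
(648, 175) 0.055 [-164.4   15.3   55. ]
(648, 175) 0.06 [-158.4   16.3   60. ]
(648, 175) 0.065 [-152.3   17.2   65. ]
(648, 175) 0.07 [-146.3   18.2   70. ]
```

Call:
{"name": "arm_command", "arguments": {"commands": [0,0,0,0,0,0,0,0,0,0,0,0,0,0,0,0,0,0,0,0,0,0,0,0,0,0,0,0,0,0,0,0,0,0,0]}}

```text
t: 3.35
eef_pos: [0.6281, -0.2078, 0.0497]
tool_rot: [0.0, 0.616, 0.788, 0.0]
contact_force: [-0.3, 0.7, 0.5]
gripper_width: 0.004
grasp_force: 0.0
```

```bash
python3 -c "
from h import *
want([[-142,0,44]])
s=read_camera('side')
print(((proj(s,W(G,[-142,0,44]))[0]-[260,125]+.4)*4).round(), ((proj(s,W(G,[-131,0,47]))[0]-[260,125]+.4)*4).round())
cv2.imwrite('pics/c.png',cv2.resize(s['img'][125:225,260:360,::-1],None,fx=4,fy=4,interpolation=cv2.INTER_CUBIC))"
```

```text
t 3.35 tcp [ 0.6281 -0.2078  0.0497] F [-0.27  0.66  0.47] w 0.0 gut [-140.6   -1.5   49.7]
[-142, 0, 44] [-0.0014 -0.0015  0.0057] [0.01 0.01 0.13]
[216. 211.] [213. 219.]
```

View pics/c.png

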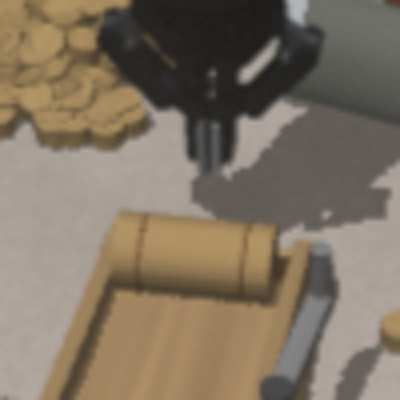

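```bash
python3 -c "
from h import *
s=read_camera('side')
print(proj(s,[[.1927,-.6463,.1986],[.1927,-.6463,.2186],[.1927,-.6463,.25]]))
a=cv2.imread('pics/side0.png').max(2)[20:75:2,545:590:2]
print(a)"
```

```text
[[548.9848886   64.6654099 ]
 [551.38617208  57.04401868]
 [555.26138577  44.74454645]]
[[124 123 113  27   5  12   6  23  29   7   6  12  19  34  44  38  21  82
  121 124 124 125 125]
 [114 113 114  61  11  13  10  25  27   9   9  14  20  40  43  32  26 106
  105 121 123 124 123]
 [115 115 106  38   8   9   9  29  25   5  10  19  24  42  41  21  41 118
  122 122 121 121 121]
 [118 118  97  16   9   8   8  30  28  47  10  20  19  22  21  20  73 113
  119 121 121 121 120]
 [119 119  78  10  11   9  13  33  35  38  13  21  22  23  19  24 100 101
  120 123 123 124 123]
 [122 119  38   4  11   9   9  23  36  23  18  21  18  20  20  34 112 113
  123 123 124 126 125]
 [119 105  19   7  10  11  11   9  33  11  18  25  22  20  17  60 113 125
  126 125 125 124 125]
 [125  90   8  10   7   7  53  29  31  12  47  90  13  11  19  83 107 129
  128 126 127 127 125]
 [115  58  11   9  10  11  69  31  27  15  71  76  13  11  25  95 119 132
  129 127 127 127 128]
 [118  89  35  25  25  51 100  24  15  18  23  30  21  14  40 111 131 131
  130 127 129 129 130]
 [112 112 110 110 110 113  98  16  14  21 
[... 1004 characters left out ...]
 24   6  12   7   9]
 [ 61  60  60  61  60  60  61  61  62  62  60  58  78  81  80  81  81  73
   14   5  12   8   7]
 [ 61  63  62  61  60  61  72  64  63  63  60  64  80  80  80  82  78  56
    2   6   6  13   5]
 [ 63  62  63  62  62  82 127 125 119 104  80  77  80  81  81  79  62  47
    6   5   6   6  12]
 [ 63  62  62  62  63  96 130 129 127 125  92  79  81  80  80  65  63  44
    5   4   3   4   8]
 [ 63  63  63  63  63 114 127 125 124 122  72  80  81  72  60  60  77  24
    2   6   4   5   4]
 [ 63  65  62  62  67 125 128 127 125 114  80  80  78  72  59  77  72  10
    5   6   5   6   7]
 [ 75  74  74  74  84 131 130 129 126  98  79  80  84 108  79  80  67   7
    4   3   4   5   6]]
```

```bash
python3 -c "
from h import *
s=read_camera('side')
print(proj(s,[[0,0,0],[0,0,.01],[.1,0,0.01],[-.1,0,.01],[0,.1,.01]]))
p=np.array([.1927,-.6463,.2116])
for d in(-.048,.048): print(proj(s,p+d*np.array([.287,-.958,0])))"
```

```text
[[578.10602155 346.45058485]
 [579.86142769 343.46479434]
 [524.62598408 326.0693614 ]
 [638.1375868  361.81784723]
 [574.00909227 388.49907823]]
[[553.98412662  70.03680451]]
[[547.25735107  49.90683658]]
```

Call:
{"name": "arm_command", "arguments": {"commands": [0,0,0.009,0,0,0,0.35,0,0,0.009,0,0,0,0.35,0.006,0,0.009,0,0,0,0.35,0.012,0,0.009,0,0,0,0.35,0.018,0,0.008,0,0,0,0.35,0.026,0,0.0065,0,0,0,0.35,0.034,0,0.005,0,0,0,0.35,0.042,0,0.0035,0,0,0,0.35]}}

```text
t: 4.3
eef_pos: [0.6178, -0.166, 0.0463]
tool_rot: [0.0, 0.616, 0.788, 0.0]
contact_force: [-0.0, 0.5, 0.1]
gripper_width: 0.353
grasp_force: 0.0
```

```bash
python3 -c "
from h import *
want([[-100,0,46]])
t,s=read_camera('top'),read_camera('side')
for x in (-92.9,-75,-67): print(x,((proj(t,W(G,[x,0,72.3+.2*(x+92.9)+3]))[0]-[330,135]+.4)*4).round(),((proj(s,W(G,[x,0,75.4+.2*(x+92.9)]))[0]-[260,125]+.4)*4+[400,0]).round())
A=[cv2.resize(d['img'][y:y+100,x:x+100,::-1],None,fx=4,fy=4,interpolation=cv2.INTER_CUBIC) for d,x,y in((t,330,135),(s,260,125))]
cv2.imwrite('pics/d.png',np.hstack(A))"
```

```text
t 4.3 tcp [ 0.6178 -0.166   0.0463] F [-0.02  0.54  0.15] w 0.35 gut [-97.6  -1.6  46.3]
[-100, 0, 46] [-0.0024 -0.0016  0.0003] [0.02 0.   0.15]
-92.9 [283. 247.] [601. 224.]
-75 [252. 253.] [596. 240.]
-67 [237. 256.] [593. 247.]
```

View pics/d.png

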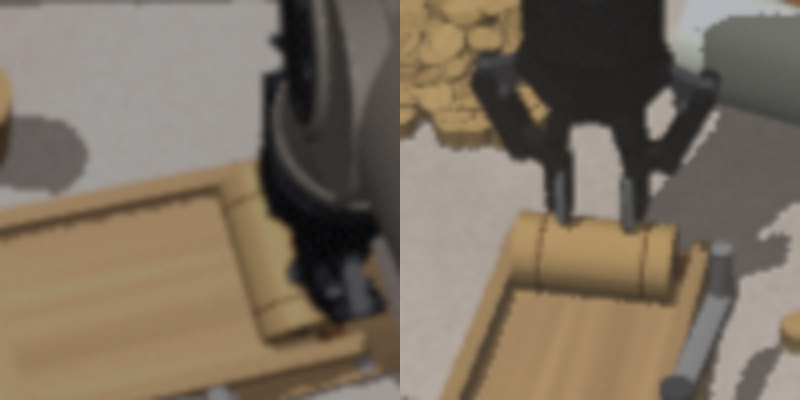

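The side view shows the fingertips at (563,222) and (628,228), drawn in front of the grip's top. The tips are therefore about 25 mm higher than the reported TCP, which agrees with the earlier pictures. The grip hasn't moved. I'll go back and come down lower behind it.

Call:
{"name": "arm_command", "arguments": {"commands": [0,0,-0.012,0,0,0,0.35,-0.02,-0.0016,-0.012,0,0,0,0.35,-0.047,-0.0016,-0.01,0,0,0,0.35,-0.047,-0.0016,0.005,0,0,0,0.35,-0.047,-0.0016,0.02,0,0,0,0.35,-0.047,-0.0016,0.028,0,0,0,0.35,-0.047,-0.0016,0.028,0,0,0,0.35]}}

```text
t: 5.1
eef_pos: [0.6262, -0.2114, 0.0161]
tool_rot: [-0.002, 0.615, 0.788, -0.0]
contact_force: [-0.2, 0.7, 0.1]
gripper_width: 0.354
grasp_force: 0.0
```

```bash
python3 -c "
from h import *
want([[-118,0,18.5]])"
```

```text
t 5.1 tcp [ 0.6262 -0.2114  0.0161] F [-0.18  0.66  0.09] w 0.35 gut [-143.7    1.1   16.1]
[-118, 0, 18.5] [ 0.0257  0.0012 -0.0023] [-0.16 -0.13  0.21]
```

Call:
{"name": "arm_command", "arguments": {"commands": [0.008,0,0,0,0,0,0.35,0.016,0,0,0,0,0,0.35,0.022,0,-0.0005,0,0,0,0.35,0.028,0,-0.0015,0,0,0,0.35,0.034,0,-0.003,0,0,0,0.35,0.04,0,-0.004,0,0,0,0.35,0.046,0,-0.005,0,0,0,0.35,0.046,0,-0.005,0,0,0,0.35]}}

```text
t: 5.9
eef_pos: [0.6174, -0.1684, 0.0241]
tool_rot: [0.001, 0.616, 0.788, 0.0]
contact_force: [1.8, -3.6, 3.6]
gripper_width: 0.351
grasp_force: 1.9
```

```bash
python3 -c "
from h import *
want([[-40,0,36]])
t,s=read_camera('top'),read_camera('side')
for x in (-92.9,-75,-67): print(x,((proj(s,W(G,[x,0,75.4+.2*(x+92.9)]))[0]-[260,125]+.4)*4+[400,0]).round())
A=[cv2.resize(d['img'][y:y+100,x:x+100,::-1],None,fx=4,fy=4,interpolation=cv2.INTER_CUBIC) for d,x,y in((t,330,135),(s,260,125))]
cv2.imwrite('pics/e.png',np.hstack(A))"
```

```text
t 5.9 tcp [ 0.6174 -0.1684  0.0241] F [ 1.84 -3.65  3.57] w 0.35 gut [-99.8  -0.6  24.1]
[-40, 0, 36] [ 0.0598 -0.0004 -0.0119] [0.1  0.09 0.14]
-92.9 [601. 224.]
-75 [596. 240.]
-67 [593. 247.]
```

View pics/e.png

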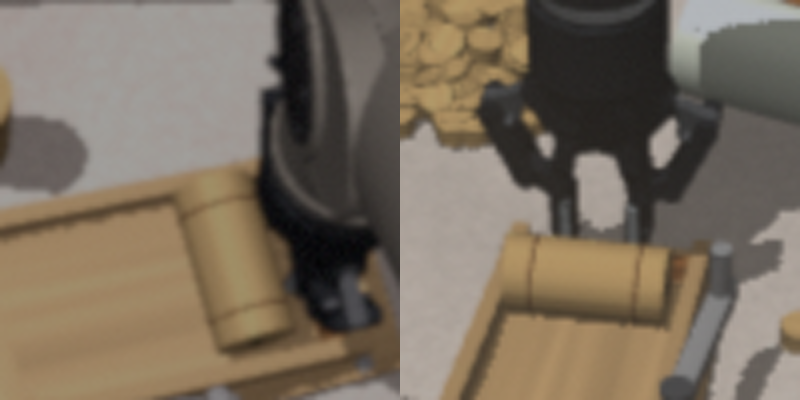

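The grip has moved up to about (593,246), x ≈ -68, and the fingers are behind it. The vertical force shows high finger friction, so I'll lean the tips forward 20° so that it rolls freely, then continue.

Call:
{"name": "arm_command", "arguments": {"commands": [0.006,0,-0.001,0,7,0,0.35,0.013,0,-0.0025,0,14,0,0.35,0.02,0,-0.004,0,20,0,0.35,0.028,0,-0.0055,0,20,0,0.35,0.036,0,-0.007,0,20,0,0.35,0.044,0,-0.0085,0,20,0,0.35,0.052,0,-0.0105,0,20,0,0.35,0.06,0,-0.012,0,20,0,0.35]}}

```text
t: 6.8
eef_pos: [0.6046, -0.1234, 0.0377]
tool_rot: [-0.129, 0.61, 0.775, 0.103]
contact_force: [-6.8, -39.4, 39.7]
gripper_width: 0.35
grasp_force: 24.8
```

```bash
cat >> h.py <<'E'
def go(pts):
    o,r=state();p=o["eef_pos"]
    print("t",o["t"],"gut",W2G(p).round(1),"F",o["contact_force"].round(1),"z",r.as_matrix()[:,2].round(3))
    for a in pts: print(a,r.inv().apply(W(G,a)[0]-p).round(4))
def grip():
    "fit of the grip's position: wood-coloured blob row by template = unrolled; prints side/top profiles"
E
python3 -c "
from h import *
go([[-40,0,36],[-30,0,38],[30,0,50]])
t,s=read_camera('top'),read_camera('side')
cv2.imwrite('pics/f.png',np.hstack([cv2.resize(d['img'][y:y+100,x:x+100,::-1],None,fx=4,fy=4,interpolation=cv2.INTER_CUBIC) for d,x,y in((t,310,145),(s,260,150))]))
for x in (-50,-40,-30): print(x,((proj(t,W(G,[x,0,75+.2*(x+92.9)]))[0]-[310,145]+.4)*4).round(),((proj(s,W(G,[x,0,75.4+.2*(x+92.9)]))[0]-[260,150]+.4)*4+[400,0]).round())
# profile along gutter axis in top image
for x in range(-70,10,4):
  u,v=proj(t,W(G,[x,-20,62+.2*(x+70)]))[0];print(x,t['img'][int(round(v)),int(round(u))],end=' ')
"
```

```text
t 6.8 gut [-53.1   1.1  37.7] F [ -6.8 -39.4  39.7] z [-0.075  0.317 -0.946]
[-40, 0, 36] [0.0118 0.001  0.0058]
[-30, 0, 38] [0.0219 0.001  0.0072]
[30, 0, 50] [0.0826 0.0006 0.0154]
-50 [287. 223.] [588. 163.]
-40 [269. 227.] [584. 172.]
-30 [251. 230.] [581. 182.]
-70 [17 17 18] -66 [50 51 52] -62 [61 60 60] -58 [92 78 61] -54 [112  92  65] -50 [136 113  78] -46 [142 118  83] -42 [147 122  86] -38 [152 128  91] -34 [153 135  95] -30 [153 134  95] -26 [149 124  87] -22 [143 118  83] -18 [120  98  68] -14 [117  96  68] -10 [150 125  94] -6 [153 127  94] -2 [153 127  94] 2 [153 128  95] 6 [154 128  97]
```

Call:
{"name": "arm_command", "arguments": {"commands": [-0.019,0,-0.007,0,0,0,0.35,-0.036,0,-0.0045,0,0,0,0.35,-0.04,0,0.0087,0,0,0,0.35,-0.04,0,0.0087,0,0,0,0.35,-0.04,0,0.0087,0,0,0,0.35]}}

```text
t: 7.4
eef_pos: [0.609, -0.1411, 0.0117]
tool_rot: [-0.139, 0.606, 0.776, 0.107]
contact_force: [0.1, 0.4, 0.7]
gripper_width: 0.35
grasp_force: 0.1
```

```bash
cat >> h.py <<'E'
def prof(y=-20,dz=8,x0=-120,x1=110):
    t=read_camera('top');r=[]
    for x in range(x0,x1,4):
        f=62+.2027*(x-60) if x<60 else 62-.2875*(x-60)
        u,v=proj(t,W(G,[x,y,f+dz]))[0];r.append(f"{x}:{cv2.getRectSubPix(t['img'],(1,1),(u,v)).sum()}")
    print(' '.join(r))
E
python3 -c "
from h import *
go([[-65,0,16],[-25,0,24]])
prof(dz=30);prof(y=25,dz=30)
"
```

```text
t 7.4 gut [-71.3   1.   11.7] F [0.1 0.4 0.7] z [-0.086  0.334 -0.939]
[-65, 0, 16] [ 0.0074  0.001  -0.0018]
[-25, 0, 24] [0.0477 0.0011 0.0045]
-120:40 -116:47 -112:72 -108:59 -104:33 -100:37 -96:81 -92:188 -88:226 -84:222 -80:172 -76:195 -72:274 -68:324 -64:346 -60:355 -56:367 -52:377 -48:379 -44:366 -40:330 -36:278 -32:291 -28:363 -24:372 -20:373 -16:373 -12:372 -8:372 -4:372 0:371 4:373 8:374 12:374 16:371 20:373 24:372 28:375 32:374 36:375 40:375 44:377 48:376 52:376 56:375 60:375 64:376 68:380 72:379 76:386 80:393 84:385 88:291 92:228 96:231 100:222 104:218 108:236
-120:291 -116:144 -112:75 -108:75 -104:68 -100:54 -96:43 -92:45 -88:73 -84:105 -80:118 -76:171 -72:230 -68:281 -64:291 -60:292 -56:309 -52:317 -48:321 -44:311 -40:282 -36:251 -32:279 -28:351 -24:352 -20:354 -16:352 -12:353 -8:354 -4:352 0:352 4:355 8:351 12:352 16:353 20:351 24:352 28:353 32:351 36:352 40:351 44:353 48:353 52:352 56:353 60:354 64:372 68:378 72:382 76:389 80:393 84:389 88:319 92:230 96:234 100:225 104:222 108:234
```

Call:
{"name": "arm_command", "arguments": {"commands": [0.008,0,0.0012,0,0,0,0.35,0.016,0,0.0025,0,0,0,0.35,0.024,0,0.0037,0,0,0,0.35,0.032,0,0.005,0,0,0,0.35]}}

```text
t: 7.9
eef_pos: [0.6027, -0.1118, 0.0199]
tool_rot: [-0.137, 0.606, 0.776, 0.107]
contact_force: [0.0, -0.8, 0.2]
gripper_width: 0.348
grasp_force: 0.3
```

```bash
python3 -c "
from h import *
go([[-25,0,22],[25,0,32]])
prof(dz=30,x0=-80,x1=20);prof(y=25,dz=30,x0=-80,x1=20)
"
```

```text
t 7.9 gut [-41.3   0.1  19.9] F [ 0.  -0.8  0.2] z [-0.082  0.332 -0.94 ]
[-25, 0, 22] [0.016  0.0002 0.0036]
[25, 0, 32] [0.0664 0.0003 0.0113]
-80:120 -76:95 -72:41 -68:36 -64:108 -60:185 -56:214 -52:227 -48:194 -44:226 -40:287 -36:347 -32:370 -28:375 -24:374 -20:373 -16:372 -12:358 -8:320 -4:277 0:328 4:377 8:378 12:379 16:377
-80:83 -76:80 -72:71 -68:56 -64:43 -60:51 -56:60 -52:76 -48:100 -44:142 -40:206 -36:253 -32:301 -28:323 -24:323 -20:313 -16:308 -12:305 -8:312 -4:277 0:262 4:335 8:356 12:358 16:358
```

Call:
{"name": "arm_command", "arguments": {"commands": [0.008,0,0.0012,0,0,0,0.35,0.016,0,0.0025,0,0,0,0.35,0.024,0,0.0037,0,0,0,0.35,0.032,0,0.005,0,0,0,0.35,0.04,0,0.006,0,0,0,0.35,0.048,0,0.007,0,0,0,0.35,0.056,0,0.0082,0,0,0,0.35,0.064,0,0.0095,0,0,0,0.35]}}

```text
t: 8.8
eef_pos: [0.5873, -0.0508, 0.0325]
tool_rot: [-0.137, 0.607, 0.776, 0.107]
contact_force: [-0.3, 0.0, 0.7]
gripper_width: 0.352
grasp_force: 0.3
```

```bash
python3 -c "
from h import *
go([[45,0,38],[50,0,38]])
prof(dz=30,x0=0);prof(y=25,dz=30,x0=0)
"
```

```text
t 8.8 gut [21.6  0.5 32.5] F [-0.3  0.   0.7] z [-0.082  0.332 -0.94 ]
[45, 0, 38] [0.0239 0.0005 0.0028]
[50, 0, 38] [0.0286 0.0005 0.0046]
0:93 4:194 8:230 12:214 16:179 20:241 24:302 28:334 32:366 36:379 40:373 44:369 48:355 52:328 56:297 60:310 64:385 68:392 72:394 76:403 80:409 84:403 88:306 92:237 96:243 100:233 104:233 108:246
0:50 4:49 8:67 12:87 16:132 20:165 24:219 28:267 32:287 36:312 40:334 44:321 48:310 52:294 56:284 60:261 64:318 68:389 72:398 76:407 80:410 84:404 88:336 92:243 96:247 100:237 104:234 108:247
```

Call:
{"name": "arm_command", "arguments": {"commands": [0.005,0,0.0008,0,0,0,0.35,0.01,0,0.0015,0,0,0,0.35,0.015,0,0.0022,0,0,0,0.35,0.02,0,0.003,0,0,0,0.35,0.025,0,0.0045,0,0,0,0.35,0.029,0,0.006,0,0,0,0.35,0.029,0,0.006,0,0,0,0.35]}}

```text
t: 9.6
eef_pos: [0.58, -0.0218, 0.0367]
tool_rot: [-0.137, 0.606, 0.776, 0.107]
contact_force: [-0.5, -0.8, -0.9]
gripper_width: 0.349
grasp_force: 0.0
```

```bash
python3 -c "
from h import *
go([[30,0,36]])
prof(dz=30,x0=0);prof(y=25,dz=30,x0=0)
"
```

```text
t 9.6 gut [51.5  0.6 36.7] F [-0.5 -0.8 -0.9] z [-0.083  0.332 -0.94 ]
[30, 0, 36] [-0.0204  0.0005 -0.0067]
0:61 4:66 8:65 12:63 16:57 20:38 24:31 28:57 32:158 36:232 40:233 44:263 48:375 52:395 56:384 60:290 64:225 68:212 72:278 76:336 80:370 84:388 88:393 92:390 96:386 100:366 104:233 108:210
0:256 4:336 8:260 12:91 16:77 20:75 24:60 28:50 32:59 36:80 40:109 44:207 48:308 52:366 56:352 60:257 64:212 68:194 72:242 76:299 80:315 84:327 88:328 92:336 96:325 100:318 104:211 108:203
```

The grip is home: the profile spans 70–103 against the stop, square at both ends. Next I'll retreat up, straighten the tool and shut the fingers for the peg.

Call:
{"name": "arm_command", "arguments": {"commands": [-0.012,0,-0.004,0,0,0,0.35,-0.019,0,-0.007,0,0,0,0.3,-0.009,0,-0.035,0,0,0,0.1,0.004,0,-0.07,0,-7,0,0,0.012,0,-0.091,0,-14,0,0,0.012,0,-0.091,0,-19.4,0,0,0.012,0,-0.091,0,-19.4,0,0,0.012,0,-0.091,0,-19.4,0,0]}}

```text
t: 10.5
eef_pos: [0.5851, -0.0428, 0.1261]
tool_rot: [-0.005, 0.616, 0.788, 0.003]
contact_force: [-0.5, -0.1, 0.3]
gripper_width: 0.001
grasp_force: 0.0
```

```bash
python3 -c "
from h import *
want([[-28,108,125],[-28,108,77]])
prof(dz=30,x0=40);prof(y=25,dz=30,x0=40)
t=read_camera('top')
# keeper bar: dark/gray along arc radius 55 at z 94, and peg radius 80 z 125
for k in np.arange(0,.4,.05):
  a=np.pi-.35+k;r=[]
  for R_,z in((40,94),(60,94),(80,125)):
    u,v=proj(t,W(G,[50+R_*np.cos(a),65+R_*np.sin(a),z]))[0];r.append(cv2.getRectSubPix(t['img'],(1,1),(u,v)).ravel().tolist())
  print(round(k,2),r)
"
```

```text
t 10.5 tcp [ 0.5851 -0.0428  0.1261] F [-0.46 -0.12  0.31] w 0.0 gut [ 29.8   0.8 126.1]
[-28, 108, 125] [-0.0576 -0.1074  0.0006] [-0.04 -0.64  0.14]
[-28, 108, 77] [-0.0581 -0.1073  0.0486] [-0.04 -0.64  0.14]
40:388 44:391 48:392 52:392 56:379 60:284 64:218 68:208 72:279 76:334 80:367 84:384 88:391 92:387 96:382 100:363 104:229 108:208
40:368 44:367 48:366 52:369 56:351 60:254 64:210 68:196 72:239 76:297 80:314 84:324 88:323 92:334 96:323 100:314 104:210 108:201
0.0 [[91, 86, 83], [75, 70, 67], [84, 79, 75]]
0.05 [[112, 108, 110], [61, 56, 53], [86, 80, 75]]
0.1 [[124, 121, 123], [62, 58, 55], [87, 81, 77]]
0.15 [[127, 125, 127], [65, 61, 57], [87, 82, 77]]
0.2 [[129, 125, 128], [66, 61, 58], [89, 83, 78]]
0.25 [[128, 125, 127], [67, 62, 59], [89, 83, 79]]
0.3 [[124, 119, 120], [68, 63, 60], [89, 83, 78]]
0.35 [[119, 107, 100], [69, 65, 61], [90, 84, 79]]
```

Call:
{"name": "arm_command", "arguments": {"commands": [-0.02,-0.036,0,0,0,0,0,-0.04,-0.072,0,0,-0.6,0,0,-0.058,-0.107,0,0,-0.6,0,0,-0.058,-0.107,0,0,-0.6,0,0,-0.058,-0.107,0.025,0,-0.6,0,0,-0.058,-0.107,0.049,0,-0.6,0,0,-0.058,-0.107,0.049,0,-0.6,0,0,-0.058,-0.107,0.049,0,-0.6,0,0]}}

```text
t: 11.45
eef_pos: [0.4952, -0.1242, 0.0764]
tool_rot: [-0.001, 0.616, 0.787, 0.0]
contact_force: [1.5, 0.2, -0.3]
gripper_width: 0.001
grasp_force: 0.0
```

```bash
python3 -c "
from h import *
L=[]
for k in np.r_[.1,.2,.35:1.95:.15]:
  a=np.pi-.35+k;t=np.array([-np.sin(a),np.cos(a)]);q=np.array([50+80*np.cos(a),65+80*np.sin(a)])-17*t
  L.append([q[0].round(1),q[1].round(1),77])
want(L)"
```

```text
t 11.45 tcp [ 0.4952 -0.1242  0.0764] F [ 1.51  0.22 -0.33] w 0.0 gut [-27.7 107.5  76.4]
[np.float64(-23.3), np.float64(101.3), 77] [ 0.0044  0.0062 -0.0006] [-0.06 -0.08  0.06]
[np.float64(-26.6), np.float64(93.8), 77] [ 0.0011  0.0137 -0.0007] [-0.06 -0.08  0.06]
[np.float64(-30.0), np.float64(82.0), 77] [-0.0023  0.0255 -0.0007] [-0.06 -0.08  0.06]
[np.float64(-31.6), np.float64(69.9), 77] [-0.0039  0.0376 -0.0007] [-0.06 -0.08  0.06]
[np.float64(-31.5), np.float64(57.6), 77] [-0.0039  0.0499 -0.0007] [-0.06 -0.08  0.06]
[np.float64(-29.4), np.float64(45.5), 77] [-0.0018  0.062  -0.0007] [-0.06 -0.08  0.06]
[np.float64(-25.6), np.float64(33.9), 77] [ 0.002   0.0736 -0.0007] [-0.06 -0.08  0.06]
[np.float64(-20.1), np.float64(22.9), 77] [ 0.0075  0.0846 -0.0007] [-0.06 -0.08  0.06]
[np.float64(-13.0), np.float64(12.9), 77] [ 0.0146  0.0946 -0.0007] [-0.06 -0.08  0.06]
[np.float64(-4.6), np.float64(4.1), 77] [ 0.023   0.1034 -0.0007] [-0.06 -0.08  0.06]
[np.float64(5.2), np.float64(-3.4), 77] [ 0.0328  0.1109 -0.0007] [-0.06 -0.08  0.06]
[np.float64(15.9), np.float64(-9.3), 77] [ 0.0435  0.1168 -0.0007] [-0.06 -0.08  0.06]
[np.float64(27.4), np.float64(-13.6), 77] [ 0.055   0.1212 -0.0007] [-0.06 -0.08  0.06]
```

Call:
{"name": "arm_command", "arguments": {"commands": [0.001,0.008,0,0,0,0,0,0,0.014,0,0,0,0,0,-0.0015,0.02,0,0,0,0,0,-0.0025,0.026,0,0,0,0,0,-0.0035,0.032,0,0,0,0,0,-0.004,0.038,0,0,0,0,0,-0.004,0.044,0,0,0,0,0,-0.004,0.05,0,0,0,0,0]}}

```text
t: 12.25
eef_pos: [0.5449, -0.1154, 0.0765]
tool_rot: [-0.0, 0.616, 0.788, -0.0]
contact_force: [-1.6, 0.7, 0.9]
gripper_width: -0.003
grasp_force: 0.6
```

```bash
cat > kp.py <<'E'
from h import *
s,t=read_camera('side'),read_camera('top')
want([])
def b(k,d):
  a=np.pi-.35+k
  P=[W(G,[50+r*np.cos(a),65+r*np.sin(a),94])[0] for r in range(25,70,5)]
  I=[cv2.getRectSubPix(d['img'],(1,1),tuple(proj(d,p)[0])).ravel().astype(int) for p in P]
  return np.median([int(i[0])-int(i[2]) for i in I]),np.median([i.sum() for i in I])
for k in np.arange(0.1,2.05,.1): print(round(k,2),b(k,s),b(k,t))
E
python3 kp.py
```

```text
t 12.35 tcp [ 0.5458 -0.1152  0.0767] F [-0.08 -0.05  0.22] w 0.0 gut [-31.   56.2  76.7]
0.1 (np.float64(33.0), np.float64(232.0)) (np.float64(39.0), np.float64(221.0))
0.2 (np.float64(34.0), np.float64(229.0)) (np.float64(39.0), np.float64(220.0))
0.3 (np.float64(30.0), np.float64(210.0)) (np.float64(34.0), np.float64(187.0))
0.4 (np.float64(44.0), np.float64(278.0)) (np.float64(38.0), np.float64(220.0))
0.5 (np.float64(40.0), np.float64(268.0)) (np.float64(24.0), np.float64(251.0))
0.6 (np.float64(8.0), np.float64(366.0)) (np.float64(1.0), np.float64(350.0))
0.7 (np.float64(2.0), np.float64(388.0)) (np.float64(1.0), np.float64(380.0))
0.8 (np.float64(2.0), np.float64(389.0)) (np.float64(9.0), np.float64(373.0))
0.9 (np.float64(16.0), np.float64(343.0)) (np.float64(52.0), np.float64(372.0))
1.0 (np.float64(63.0), np.float64(375.0)) (np.float64(57.0), np.float64(374.0))
1.1 (np.float64(63.0), np.float64(374.0)) (np.float64(58.0), np.float64(379.0))
1.2 (np.float64(64.0), np.float64(386.0)) (np.float64(58.0), np.float64(378.0))
1.3 (np.float64(65.0), np.float64(390.0)) (np.float64(58.0), np.float64(378.0))
1.4 (np.float64(65.0), np.float64(395.0)) (np.float64(58.0), np.float64(382.0))
1.5 (np.float64(66.0), np.float64(392.0)) (np.float64(57.0), np.float64(380.0))
1.6 (np.float64(66.0), np.float64(393.0)) (np.float64(58.0), np.float64(383.0))
1.7 (np.float64(65.0), np.float64(393.0)) (np.float64(58.0), np.float64(384.0))
1.8 (np.float64(66.0), np.float64(392.0)) (np.float64(58.0), np.float64(382.0))
1.9 (np.float64(66.0), np.float64(392.0)) (np.float64(58.0), np.float64(383.0))
2.0 (np.float64(66.0), np.float64(392.0)) (np.float64(57.0), np.float64(377.0))
```

Call:
{"name": "arm_command", "arguments": {"commands": [0.001,0.006,0,0,0,0,0,0.002,0.012,0,0,0,0,0,0.004,0.018,0,0,0,0,0,0.006,0.0235,0,0,0,0,0,0.0085,0.029,0,0,0,0,0,0.0115,0.0345,0,0,0,0,0,0.015,0.04,0,0,0,0,0,0.0185,0.0445,0,0,0,0,0]}}

```text
t: 13.15
eef_pos: [0.5835, -0.0863, 0.0766]
tool_rot: [-0.0, 0.616, 0.788, -0.0]
contact_force: [-1.4, 0.5, -0.2]
gripper_width: -0.001
grasp_force: 0.7
```

```bash
python3 kp.py | sed -n '1p;11,21p'
```

```text
t 13.25 tcp [ 0.584  -0.0856  0.0767] F [ 0.2   0.05 -0.63] w 0.0 gut [-11.4  12.   76.7]
1.0 (np.float64(36.0), np.float64(239.0)) (np.float64(40.0), np.float64(252.0))
1.1 (np.float64(38.0), np.float64(276.0)) (np.float64(29.0), np.float64(309.0))
1.2 (np.float64(14.0), np.float64(362.0)) (np.float64(2.0), np.float64(372.0))
1.3 (np.float64(1.0), np.float64(389.0)) (np.float64(1.0), np.float64(386.0))
1.4 (np.float64(2.0), np.float64(386.0)) (np.float64(20.0), np.float64(372.0))
1.5 (np.float64(3.0), np.float64(299.0)) (np.float64(57.0), np.float64(369.0))
1.6 (np.float64(6.0), np.float64(248.0)) (np.float64(58.0), np.float64(377.0))
1.7 (np.float64(26.0), np.float64(262.0)) (np.float64(59.0), np.float64(388.0))
1.8 (np.float64(42.0), np.float64(269.0)) (np.float64(58.0), np.float64(389.0))
1.9 (np.float64(61.0), np.float64(371.0)) (np.float64(58.0), np.float64(388.0))
2.0 (np.float64(65.0), np.float64(386.0)) (np.float64(58.0), np.float64(383.0))
```

Call:
{"name": "arm_command", "arguments": {"commands": [0.004,0.0045,0,0,0,0,0,0.008,0.0088,0,0,0,0,0,0.013,0.0125,0,0,0,0,0,0.018,0.016,0,0,0,0,0,0.023,0.019,0,0,0,0,0,0.0285,0.022,0,0,0,0,0,0.034,0.0245,0,0,0,0,0,0.038,0.026,0,0,0,0,0]}}

```text
t: 14.05
eef_pos: [0.5996, -0.043, 0.0767]
tool_rot: [0.0, 0.616, 0.788, 0.0]
contact_force: [-1.2, -1.3, 1.3]
gripper_width: -0.003
grasp_force: 0.4
```

```bash
python3 kp.py | sed -n '1p;14,21p'
```

```text
t 14.15 tcp [ 0.5997 -0.0426  0.0768] F [ 0.14 -0.19  0.45] w 0.0 gut [ 26.6 -13.5  76.8]
1.3 (np.float64(36.0), np.float64(239.0)) (np.float64(29.0), np.float64(187.0))
1.4 (np.float64(38.0), np.float64(242.0)) (np.float64(26.0), np.float64(168.0))
1.5 (np.float64(38.0), np.float64(244.0)) (np.float64(33.0), np.float64(231.0))
1.6 (np.float64(38.0), np.float64(242.0)) (np.float64(31.0), np.float64(246.0))
1.7 (np.float64(34.0), np.float64(257.0)) (np.float64(9.0), np.float64(318.0))
1.8 (np.float64(6.0), np.float64(376.0)) (np.float64(1.0), np.float64(386.0))
1.9 (np.float64(1.0), np.float64(394.0)) (np.float64(2.0), np.float64(388.0))
2.0 (np.float64(1.0), np.float64(388.0)) (np.float64(31.0), np.float64(366.0))
```

Call:
{"name": "arm_command", "arguments": {"commands": [0.002,0.0005,0,0,0,0,0,0.004,0.001,0,0,0,0,0,0.005,0.001,0,0,0,0,0,0.006,0.001,0,0,0,0,0,0.006,0.001,0,0,0,0,0]}}

```text
t: 14.65
eef_pos: [0.5991, -0.0377, 0.0767]
tool_rot: [0.0, 0.616, 0.788, 0.0]
contact_force: [1.5, -0.6, -0.2]
gripper_width: 0.002
grasp_force: 0.1
```

```bash
python3 kp.py | sed -n '1p;18,21p'
```

```text
t 14.75 tcp [ 0.5991 -0.0377  0.0767] F [0.55 0.5  0.63] w 0.0 gut [ 31.5 -14.1  76.7]
1.7 (np.float64(38.0), np.float64(242.0)) (np.float64(19.0), np.float64(261.0))
1.8 (np.float64(24.0), np.float64(285.0)) (np.float64(3.0), np.float64(365.0))
1.9 (np.float64(2.0), np.float64(384.0)) (np.float64(1.0), np.float64(391.0))
2.0 (np.float64(1.0), np.float64(397.0)) (np.float64(5.0), np.float64(362.0))
```

Still moving, with no stop force yet. I'll continue in small steps.

Call:
{"name": "arm_command", "arguments": {"commands": [0.001,0,0,0,0,0,0,0.002,0,0,0,0,0,0,0.003,0,0,0,0,0,0,0.003,0,0,0,0,0,0]}}

```text
t: 15.15
eef_pos: [0.5986, -0.0352, 0.0768]
tool_rot: [0.0, 0.616, 0.788, -0.0]
contact_force: [2.0, -1.7, -0.2]
gripper_width: -0.001
grasp_force: 1.2
```

```bash
python3 kp.py | sed -n '1p;18,21p'
```

```text
t 15.25 tcp [ 0.5986 -0.0352  0.0767] F [ 1.24 -3.34  0.91] w -0.0 gut [ 34.  -14.2  76.7]
1.7 (np.float64(38.0), np.float64(242.0)) (np.float64(19.0), np.float64(243.0))
1.8 (np.float64(32.0), np.float64(264.0)) (np.float64(6.0), np.float64(333.0))
1.9 (np.float64(5.0), np.float64(377.0)) (np.float64(1.0), np.float64(388.0))
2.0 (np.float64(1.0), np.float64(396.0)) (np.float64(1.0), np.float64(383.0))
```

Force is rising, about 3.5 N at the expected stop position. One more millimetre or two will confirm it.

Call:
{"name": "arm_command", "arguments": {"commands": [0.001,0,0,0,0,0,0,0.002,0,0,0,0,0,0,0.002,0,0,0,0,0,0]}}

```text
t: 15.55
eef_pos: [0.5985, -0.0351, 0.0768]
tool_rot: [0.001, 0.617, 0.787, -0.001]
contact_force: [3.7, -6.7, -0.6]
gripper_width: -0.001
grasp_force: 3.4
```

```bash
python3 kp.py | sed -n '1p;18,21p'
```

```text
t 15.65 tcp [ 0.5985 -0.0351  0.0768] F [ 4.14 -7.    0.01] w 0.0 gut [ 34.1 -14.1  76.8]
1.7 (np.float64(38.0), np.float64(242.0)) (np.float64(18.0), np.float64(241.0))
1.8 (np.float64(32.0), np.float64(265.0)) (np.float64(7.0), np.float64(334.0))
1.9 (np.float64(5.0), np.float64(376.0)) (np.float64(1.0), np.float64(387.0))
2.0 (np.float64(1.0), np.float64(396.0)) (np.float64(2.0), np.float64(383.0))
```

The finger stopped while the force rose to 8 N, so the keeper is against its stop. I'll back off downhill, go up and look.

Call:
{"name": "arm_command", "arguments": {"commands": [-0.01,0,0,0,0,0,0,-0.03,0,0,0,0,0,0,-0.05,0,-0.01,0,0,0,0,-0.07,0,-0.05,0,0,0,0,-0.1,0,-0.1,0,0,0,0,-0.14,0,-0.14,0,0,0,0,-0.18,0,-0.14,0,0,0,0,-0.2,0,-0.14,0,0,0,0]}}

```text
t: 16.45
eef_pos: [0.6471, -0.2326, 0.2193]
tool_rot: [0.002, 0.618, 0.786, 0.0]
contact_force: [0.1, -1.0, 0.3]
gripper_width: 0.004
grasp_force: 0.0
```

```bash
python3 -c "
from h import *
want([])
t,s=read_camera('top'),read_camera('side')
cv2.imwrite('pics/g.png',np.hstack([cv2.resize(d['img'][y:y+180,x:x+140,::-1],None,fx=2.8,fy=2.8,interpolation=cv2.INTER_CUBIC) for d,x,y in((t,260,120),(s,230,140))]))"
```

```text
t 16.45 tcp [ 0.6471 -0.2326  0.2193] F [ 0.13 -1.01  0.27] w 0.0 gut [-169.3  -14.   219.3]
```

View pics/g.png

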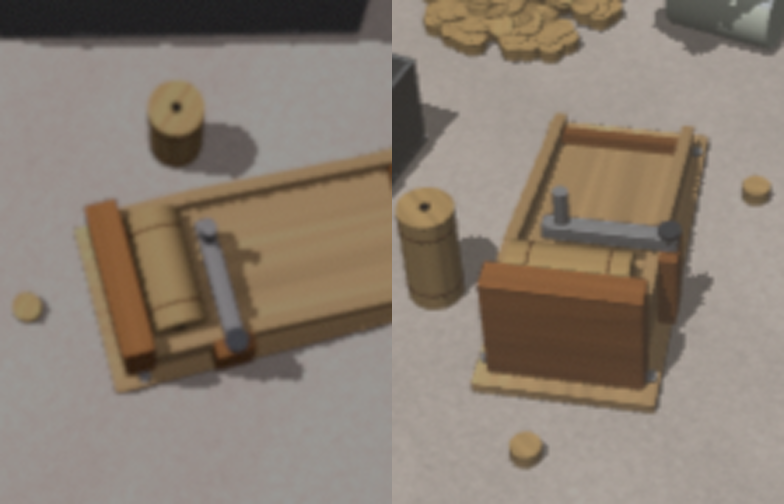

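The grip lies home against the stop at top crop (165,265). The keeper is square across behind it, from (207,232) to (235,340). The spare and both plugs are where they were, and the arm is clear.

```bash
python3 -c "
from station import hand_in
print(hand_in())"
```

```text
the job is handed in; nothing more can be done
None
```

I rolled the grip over the crest into the cradle, where it lies against the end stop, then pushed the keeper bar across behind it to its stop and handed the job in at about 16.5 s; partway up the slope the push jammed and briefly pressed with about 56 N, until I backed off and lowered the fingertips.

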